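# Centre the pod speaker on its charging pedestal

### The job

The little pod speaker has been left off-centre on its charging pedestal, so it does not charge. With light taps or slow gentle pushes of the fingers, low on its body, nudge it across until it stands upright and still in the middle, wholly inside the orange ring seen from above. Do not pinch, lift, tip it over or knock it off, and leave the other things on the desk alone.

Things in the scene. Friction and masses are not known exactly. Their poses are not given: they have to be found in the camera images.
- speaker: pod speaker, loose, 45 mm tall, white drop shape with a blue top, about 0.13 kg (varies by a third). Round: flat rubber foot 26 mm across, 4 mm high; belly 44 mm across from 11 to 16 mm up; tapers to 33 mm across at 33 mm up. Origin: centre of its underside, z up its axis. Pushed slowly on the belly it slides on its foot (friction about 0.6); pushed near the top it rocks and can fall over
- pedestal: charging pedestal, fixed: flat black round top, 90 mm across, 8 mm thick, on a 60 mm column and a 110 mm round foot. It stands on a 3 mm grey desk pad. Orange ring flush on its top around the centre, 56 mm inner, 64 mm outer diameter. Origin: on its axis, under its foot, 3 mm above the desk; the top face is 40 mm above this origin. z up; its yaw means nothing
- mug: a blue ceramic mug, 80 mm across, 90 mm tall, handle towards its +y; a loose bystander on the desk pad, origin at the centre of its underside
- mouse: a white computer mouse, 100 x 58 x 32 mm, long along its x; a loose bystander on the desk pad, origin at the centre of its underside
- earbud_case: a grey rounded earbud case, 46 x 60 x 24 mm, lying flat; a loose bystander on the desk pad, origin at the centre of its underside
- notes: a yellow block of sticky notes, 76 x 76 x 18 mm; a loose bystander on the desk pad, origin at the centre of its underside
- stapler: a red and dark steel stapler, 130 x 34 mm, about 42 mm tall, long along its x; a loose bystander on the desk pad, origin at the centre of its underside
- clip_jar: an amber glass jar of paper clips with a steel cap, 60 mm across, 65 mm tall; a loose bystander on the desk pad, origin at the centre of its underside
- marker: a square blue marker pen with a black cap, 100 x 14 x 14 mm, lying along its x; a loose bystander on the desk pad, origin at the centre of its underside

How it is judged:
By the outcome, as a careful person would: the job done as asked, in the order asked, and still so for the second after the job is handed in, with the robot touching nothing.
It also fails if it takes over 45 s, if anything falls off the work surface, if the arm or the gripper's body presses on something with over 40 N, if the wrist force passes 120 N, or if a joint passes its speed limit or range.

### The arm

A 6-joint arm with a two-finger parallel gripper is mounted at the origin on the work surface. World frame = base frame: x ahead of the robot, y to its left, z up, the work surface at z = 0. Lengths are in m, angles in rad, forces in N, time in s.
With the tool pointing down it reaches from about 0.275 to 0.85 m from the base axis. Payload 19 kg.
Tool frame: the origin (TCP) lies between the finger pads; the fingertips stand 22 mm ahead of it and the grasp point (between the pads) lies 3 mm ahead of it; z points along the fingers, y is the line along which they close (so a half turn about z gives the same grasp; the last joint's range is limited). The gripper opens to 85 mm and grips with 20 to 120 N. Pads are 22 mm wide; open, the fingers measure 114 mm over their backs; the gripper's body (76 mm by 85 mm) begins 54 mm behind the grasp point. The pads swing forward as they close: fully open they stand 13 mm farther back than shut.
Start: joints at [-1.415, 0.15, 1.437, -0, 1.554, -0.134], TCP at [0.164, -0.551, 0.253] pointing down, gripper open.
Joint ranges: [-2.8, 2.8], [-0.68, 2.1], [0.12, 2.68], [-1.39, 4.53], [0.16, 2.79], [-2.81, 2.81]. Speed limits (rad/s): [1.89, 1.89, 2.22, 3.01, 3.01, 3.01].

### API

Orientations are given as a unit quaternion [w, x, y, z].
In Python, from station import arm, imaging gives the robot as it stands.
- The arm moves only by the tool drive_tool, never from a script. Its arguments are lists of equal length, an entry for each row: "translation": the shift along the tool's x, y, z as a fraction of full scale, a list of three; "delta_rot": the turn, a rotation vector about the tool's x, y, z as a fraction of full scale, a list of three. In form: {"translation": [[x, y, z], ...], "delta_rot": [[rx, ry, rz], ...]}. A call has 1 to 10 rows; each row is the pose to reach, as a shift and turn from the pose commanded when the call began, along the tool's axes at that moment; what a row does not reach only later rows make up. Full scale, the value 1, is 50 cm for a shift and 45 degrees for a turn. A row lasts 1/12 s, in which the tool goes at most 41.7 mm and 7.16 degrees, less where a joint would pass 70% of its speed; a pose out of reach is approached as far as the arm can. A call with a number of a shift or a turn outside -1 to 1 is refused whole. A call with a gripper value outside its range is refused whole. "claw" is the closure, from -1 (fully open) to 1 (shut), set as the call begins (left out, the last holds). The fingers move at their own pace and stop on an object; "grip_force" is the grip in N (left out, the last holds). Time passes only in rows, so rows that repeat a pose let the fingers close. It gives the time, the measured TCP pose, the force, the opening and the grip force at its end, in the units of the state.
- arm.get_state(): the state, without advancing time (a new reading comes with each control period).
- imaging.grab_frame(name): name is "scene" or "top"; returns the picture (480x640x3 uint8, red, green, blue); there is no depth.
- imaging.camera_params(name): a dict with "camera_matrix" (3x3 intrinsics, pixels), "view" (4x4, takes a point from world to camera coordinates). Camera axes: x right, y down, z forward; pixel columns grow to the right and rows downward; lengths in m; the calibration is good to about 2 mm. A picture is of the moment at which its call begins. camera_params takes no time and is no camera call.
- arm.hand_in(): hands the job in; it is judged then, once.
The state is a dict: "t": time; "joint_positions": joint angles; "joint_vel": joint speeds; "joint_torque": joint torques, N m; "tcp_pos": TCP position; "eef_rot": TCP orientation; "wrist_force": force on the tool from outside, world axes, zero at the start; "wrist_torque": the same for the moment, N m; "gripper_width": opening from 0.0 (shut) to 1.0 (fully open); "finger_force": force on a finger pad.
Only numpy, scipy, OpenCV 4.12 (cv2) and the standard library are available. Lean on these libraries where they do the work, as an engineer would, in place of code of your own. Each camera call takes 0.05 s, during which the arm holds its last target. There are 200 camera calls.

## Working session

There is one attempt and no reset: what is moved stays moved. The work goes in short steps, Python scripts to look and compute and a tool call to move; the robot and the scene stay as the last step left them, time stands still between calls to the robot, and variables do not carry over. Pictures are saved under pics/ and viewed, at most 10 in all, crops included, and the job is handed in when it is done.

Besides the shell and the picture viewer there is one more tool, called after "Call:" in YAML: its name, and indented under it one key for each argument. drive_tool: Moves the arm, as the interface text tells. Its arguments: {"type":"object","properties":{"translation":{"type":"array","items":{"type":"array","items":{"type":"number"}}},"delta_rot":{"type":"array","items":{"type":"array","items":{"type":"number"}}},"claw":{"type":"number"},"grip_force":{"type":"number"}},"required":["translation","delta_rot"]}

```bash
mkdir -p pics; ls; python3 - <<'E'
from station import arm, imaging
import cv2,numpy as np
for n in("scene","top"):
    f=imaging.grab_frame(n); cv2.imwrite(f"pics/{n}0.png",f[:,:,::-1])
    p=imaging.camera_params(n); print(n,np.round(p["camera_matrix"],1).tolist(),np.round(p["view"],4).tolist())
print(arm.get_state())
E
```

```text
pics
scene [[592.5, 0.0, 322.7], [0.0, 592.5, 231.5], [0.0, 0.0, 1.0]] [[-0.8166, 0.5772, -0.0081, 0.4697], [0.3681, 0.5099, -0.7775, -0.1626], [-0.4447, -0.6379, -0.6288, 1.3661], [0.0, 0.0, 0.0, 1.0]]
top [[479.1, 0.0, 327.2], [0.0, 479.1, 240.8], [0.0, 0.0, 1.0]] [[0.023, -0.9997, 0.008, -0.0125], [-0.9972, -0.0235, -0.0711, 0.5849], [0.0713, -0.0064, -0.9974, 0.9123], [0.0, 0.0, 0.0, 1.0]]
{'t': 0.1, 'joint_positions': array([-1.41497427e+00,  1.50928576e-01,  1.43794126e+00, -1.03352501e-06,
        1.55378719e+00, -1.34002969e-01]), 'joint_vel': array([ 0.00047134, -0.00113662, -0.0038715 ,  0.00022142,  0.0008056 ,
       -0.0009573 ]), 'joint_torque': array([ 3.74748386e-03, -7.14389849e+01, -5.71799397e+01, -3.56509054e-04,
        7.00743651e-03, -6.90544539e-06]), 'tcp_pos': array([ 0.16427562, -0.55083691,  0.25275284]), 'eef_rot': array([-5.32147568e-04,  9.89518402e-01,  1.44405848e-01, -6.32243117e-06]), 'wrist_force': array([ 0.33734417,  0.33449779, -0.49038272]), 'wrist_torque': array([-0.03904237,  0.00461908,  0.02978319]), 'finger_force': 0.0, 'gripper_width': 1.000873571514233}
```

View pics/scene0.png

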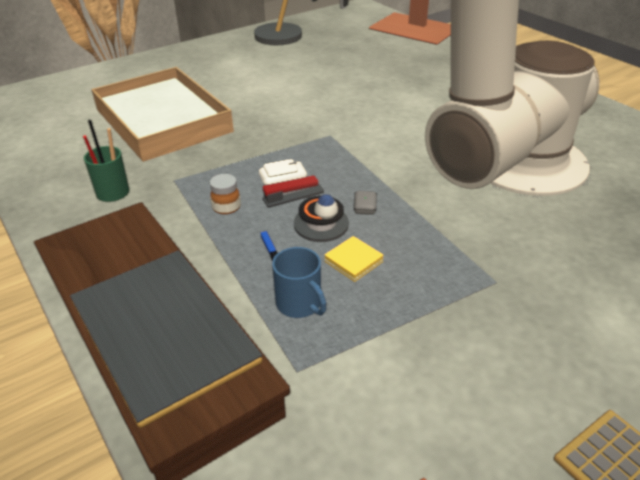

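View pics/top0.png

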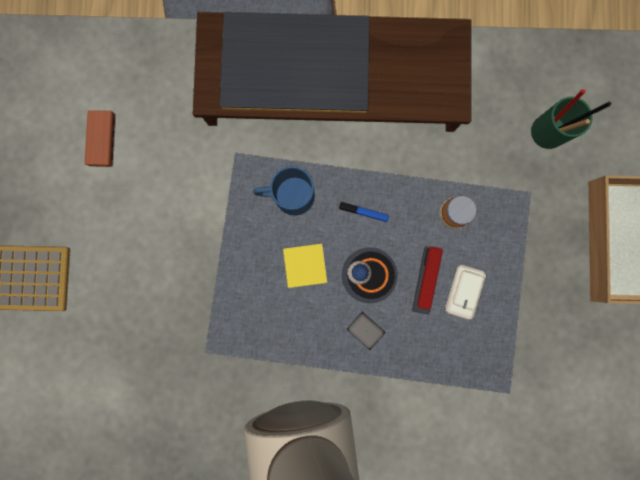

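The scene view shows the pedestal near (321,212) with the speaker on it at (326,207). In the top view the pedestal is centred near (370,275), with the speaker's blue cap at (360,271), left of the ring centre at about (372,275). The notes, stapler, and earbud case are close by.

```bash
cat > h.py <<'E'
from station import arm, imaging
import cv2, numpy as np
from scipy.optimize import least_squares
P={n:imaging.camera_params(n) for n in("scene","top")}
def ray(n,uv):
    K=np.array(P[n]["camera_matrix"]);V=np.array(P[n]["view"]);R,t=V[:3,:3],V[:3,3]
    uv=np.atleast_2d(uv); d=np.c_[uv,np.ones(len(uv))]@np.linalg.inv(K).T@R
    return -R.T@t, d/np.linalg.norm(d,axis=1)[:,None]
def plane(n,uv,z):
    c,d=ray(n,uv); return c+d*((z-c[2])/d[:,2])[:,None]
def tri(a,b):
    A=np.zeros((3,3));y=np.zeros(3);L=[]
    for n,uv in(("top",a),("scene",b)):
        c,d=ray(n,uv);M=np.eye(3)-np.outer(d[0],d[0]);A+=M;y+=M@c;L.append((M,c))
    p=np.linalg.solve(A,y);return p,[np.linalg.norm(M@(p-c)) for M,c in L]
def circ(q,r=None):
    f=(lambda s:np.hypot(q[:,0]-s[0],q[:,1]-s[1])-(s[2] if r is None else r))
    s=least_squares(f,[*q[:,:2].mean(0),.03],loss="soft_l1",f_scale=.001);return s.x,np.abs(s.fun).mean()
ROI={"top":(340,245,402,305),"scene":(290,185,355,245)}
def masks(n,f):
    x0,y0,x1,y1=ROI[n];h=cv2.cvtColor(f,cv2.COLOR_RGB2HSV).astype(int);m=np.zeros(h.shape[:2],bool);m[y0:y1,x0:x1]=1
    H,S,V=h[...,0],h[...,1],h[...,2]
    return (m&(H<20)&(S>120)&(V>110), m&(H>100)&(H<130)&(S>90)&(V>50), m&(S<60)&(V>140))
pix=lambda m:np.argwhere(m)[:,::-1].astype(float)
E
python3 - <<'E'
from h import *
C={}
for n in("top","scene"):
    f=imaging.grab_frame(n); o,b,w=masks(n,f); C[n]=[pix(k) for k in(o,b,w)]
    print(n,[(len(k),k.mean(0).round(1).tolist() if len(k) else 0) for k in C[n]])
    for z in(.033,.043,.053): s,e=circ(plane(n,C[n][0],z)); print(z,s.round(4),round(e,5))
    x0,y0,x1,y1=ROI[n]; cv2.imwrite(f"pics/c_{n}.png",cv2.resize(f[y0:y1,x0:x1,::-1],None,fx=8,fy=8,interpolation=0))
print("cap tri",tri(C["top"][1].mean(0),C["scene"][1].mean(0)))
for n in C: print(n,"cap@.080",plane(n,C[n][1].mean(0),.080).round(4), "white+blue@.06",plane(n,np.r_[C[n][1],C[n][2]].mean(0),.06).round(4))
for nm,uv,z in(("notes",(305,266),.021),("stapler",(428,280),.045),("case",(366,331),.027),("mug",(292,190),.093),("marker",(364,212),.017)): print(nm,plane("top",uv,z).round(3))
E
python3 -c "
import cv2,numpy as np
a=cv2.imread('pics/c_top.png');b=cv2.imread('pics/c_scene.png')
h=max(a.shape[0],b.shape[0]);p=lambda i:cv2.copyMakeBorder(i,0,h-i.shape[0],0,0,0)
i=np.hstack([p(a),p(b)]);cv2.imwrite('pics/c0.png',cv2.resize(i,None,fx=.75,fy=.75))"
```

```text
top [(219, [375.8, 276.0]), (189, [359.7, 272.0]), (58, [351.4, 272.3])]
0.033 [ 0.5208 -0.0836  0.0307] 0.00141
0.043 [ 0.5207 -0.0826  0.0303] 0.00139
0.053 [ 0.5207 -0.0817  0.03  ] 0.00138
scene [(200, [305.5, 200.3]), (85, [325.9, 199.8]), (307, [326.3, 214.3])]
0.033 [ 0.6601 -0.1791  0.1489] 0.00844
0.043 [ 0.6656 -0.1668  0.1468] 0.00832
0.053 [ 0.6712 -0.1545  0.1446] 0.0082
cap tri (array([ 0.52532532, -0.05914312,  0.07789935]), [np.float64(5.344900716063371e-06), np.float64(5.3449007161346265e-06)])
top cap@.080 [[ 0.5253 -0.059   0.08  ]] white+blue@.06 [[ 0.5252 -0.0569  0.06  ]]
scene cap@.080 [[ 0.527  -0.0568  0.08  ]] white+blue@.06 [[ 0.532  -0.0491  0.06  ]]
notes [[0.535 0.043 0.021]]
stapler [[ 0.513 -0.191  0.045]]
case [[ 0.414 -0.077  0.027]]
mug [[0.67  0.067 0.093]]
marker [[ 0.644 -0.07   0.017]]
```

View pics/c0.png

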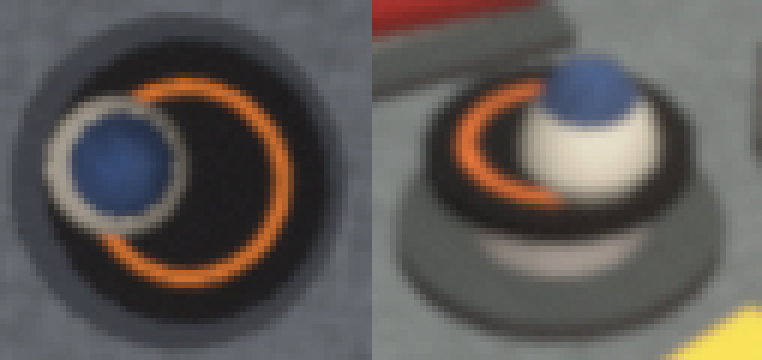

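The triangulated cap puts the speaker's axis at (0.525,-0.059), and the ring centre is at (0.521,-0.083), so it needs a push of about 24 mm towards -y. I'll straddle it with the open gripper and push with one pad's inner face. First I'll move above it.

Call:
drive_tool:
  translation:
    - [0.48,-0.36,0]
    - [0.48,-0.36,0]
    - [0.48,-0.36,0]
    - [0.48,-0.36,0]
    - [0.48,-0.36,0]
    - [0.48,-0.36,0]
    - [0.96,-0.72,0.0]
    - [0.96,-0.72,0.0]
    - [0.96,-0.72,0.0]
    - [0.96,-0.72,0.0]
  delta_rot:
    - [0,0,0.3]
    - [0,0,0.3]
    - [0,0,0.3]
    - [0,0,0.3]
    - [0,0,0.3]
    - [0,0,0.3]
    - [0,0,0.61]
    - [0,0,0.61]
    - [0,0,0.61]
    - [0,0,0.61]
  claw: -1

```text
t: 1.03
tcp_pos: [0.4041, -0.227, 0.2534]
eef_rot: [0.0, 0.995, -0.096, 0.0]
wrist_force: [-0.6, -1.0, -0.4]
gripper_width: 1.002
finger_force: 0.0
```

Call:
drive_tool:
  translation:
    - [0.174,-0.359,0.0]
    - [0.174,-0.359,0.0]
    - [0.174,-0.359,0.0]
    - [0.174,-0.359,0.0]
    - [0.174,-0.359,0.0]
    - [0.174,-0.359,0.18]
    - [0.174,-0.359,0.18]
    - [0.174,-0.359,0.18]
    - [0.174,-0.359,0.18]
    - [0.174,-0.359,0.18]
  delta_rot:
    - [0,0,0]
    - [0,0,0]
    - [0,0,0]
    - [0,0,0]
    - [0,0,0]
    - [0,0,0]
    - [0,0,0]
    - [0,0,0]
    - [0,0,0]
    - [0,0,0]

```text
t: 1.87
tcp_pos: [0.5232, -0.0691, 0.165]
eef_rot: [0.0, 0.996, -0.095, 0.0]
wrist_force: [0.9, 0.5, 0.6]
gripper_width: 0.998
finger_force: 0.0
```

```bash
python3 - <<'E'
from h import *
s=arm.get_state();print(s["tcp_pos"].round(4),s["eef_rot"].round(4))
f=imaging.grab_frame("scene");cv2.imwrite("pics/g1.png",cv2.resize(f[130:260,235:415,::-1],None,fx=4,fy=4,interpolation=2))
K=P["scene"]["camera_matrix"];V=np.array(P["scene"]["view"])
p=s["tcp_pos"]; d=np.array([-.191,-.9816,0])
for a in(-.0425,.0425):
  for dz in(0,-.009,-.022):
    q=V[:3,:3]@(p+a*d+[0,0,dz])+V[:3,3];u=np.array(K)@q;print(a,dz,((u[:2]/u[2]-[235,130])*4).round(0))
E
```

```text
[ 0.5232 -0.0691  0.165 ] [ 0.000e+00  9.955e-01 -9.480e-02  4.000e-04]
-0.0425 0 [394. 158.]
-0.0425 -0.009 [394. 175.]
-0.0425 -0.022 [393. 199.]
0.0425 0 [316.  67.]
0.0425 -0.009 [317.  84.]
0.0425 -0.022 [317. 108.]
```

View pics/g1.png

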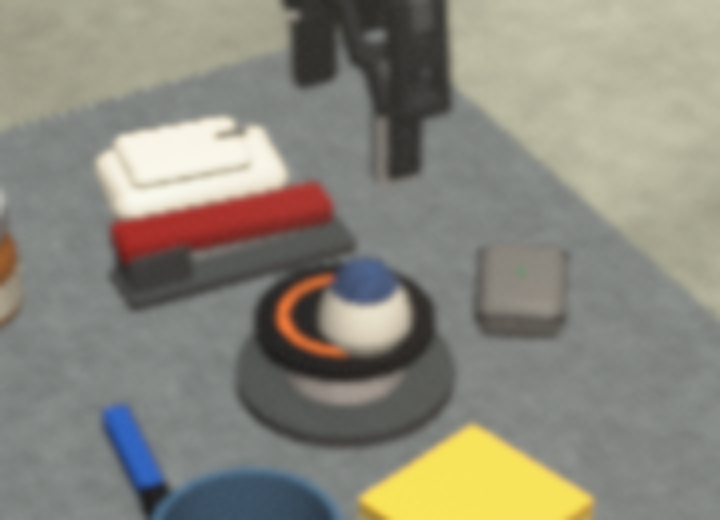

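The picture shows the near fingertip's bottom at crop row ~177, matching 9 mm ahead of the TCP when open. The speaker is still in place. Now I'll descend to straddle it, slowing at the end.

Call:
drive_tool:
  translation:
    - [0,0,0.05]
    - [0,0,0.1]
    - [0,0,0.14]
    - [0,0,0.17]
    - [0,0,0.18]
    - [0,0,0.19]
    - [0,0,0.195]
    - [0,0,0.2]
    - [0,0,0.2]
    - [0,0,0.2]
  delta_rot:
    - [0,0,0]
    - [0,0,0]
    - [0,0,0]
    - [0,0,0]
    - [0,0,0]
    - [0,0,0]
    - [0,0,0]
    - [0,0,0]
    - [0,0,0]
    - [0,0,0]

```text
t: 2.75
tcp_pos: [0.5231, -0.0688, 0.064]
eef_rot: [0.0, 0.996, -0.094, 0.0]
wrist_force: [-0.0, -0.1, 0.2]
gripper_width: 0.996
finger_force: 0.0
```

```bash
python3 - <<'E'
from h import *
s=arm.get_state();print(s["tcp_pos"].round(4),s["wrist_force"].round(1))
f=imaging.grab_frame("scene");cv2.imwrite("pics/g2.png",cv2.resize(f[150:250,265:385,::-1],None,fx=6,fy=6,interpolation=2))
E
```

```text
[ 0.5231 -0.0688  0.064 ] [-0.  -0.1  0.2]
```

View pics/g2.png

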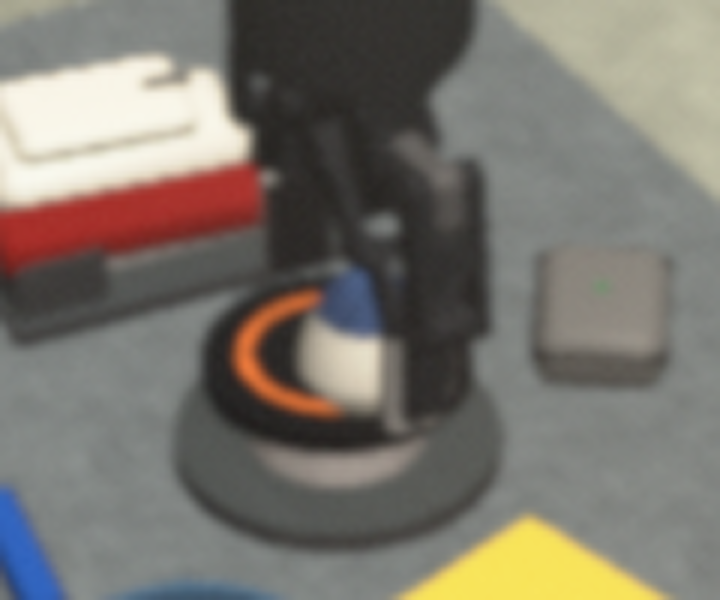

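The gripper straddles the speaker, with the near pad ~8 mm clear of it at crop (400,400) and the ring visible. I'll lower 4 mm and start the slow push along tool +y.

Call:
drive_tool:
  translation:
    - [0,0,0.004]
    - [0,0,0.008]
    - [0,0.003,0.008]
    - [0,0.006,0.008]
    - [0,0.009,0.008]
    - [0,0.012,0.008]
    - [0,0.015,0.008]
    - [0,0.018,0.008]
    - [0,0.021,0.008]
    - [0,0.024,0.008]
  delta_rot:
    - [0,0,0]
    - [0,0,0]
    - [0,0,0]
    - [0,0,0]
    - [0,0,0]
    - [0,0,0]
    - [0,0,0]
    - [0,0,0]
    - [0,0,0]
    - [0,0,0]

```text
t: 3.63
tcp_pos: [0.5205, -0.0806, 0.0593]
eef_rot: [-0.0, 0.996, -0.095, 0.0]
wrist_force: [0.5, 0.6, 0.3]
gripper_width: 1.001
finger_force: 0.5
```

Call:
drive_tool:
  translation:
    - [0,0.0025,0]
    - [0,0.005,0]
    - [0,0.0075,0]
    - [0,0.01,0]
    - [0,0.0125,0]
    - [0,0.015,0]
    - [0,0.0175,0]
    - [0,0.02,0]
    - [0,0.0225,0]
    - [0,0.025,0]
  delta_rot:
    - [0,0,0]
    - [0,0,0]
    - [0,0,0]
    - [0,0,0]
    - [0,0,0]
    - [0,0,0]
    - [0,0,0]
    - [0,0,0]
    - [0,0,0]
    - [0,0,0]

```text
t: 4.47
tcp_pos: [0.5182, -0.0929, 0.0594]
eef_rot: [-0.0, 0.996, -0.094, 0.0]
wrist_force: [0.5, 1.1, 0.4]
gripper_width: 0.998
finger_force: 0.6
```

```bash
python3 - <<'E'
from h import *
s=arm.get_state();print(s["tcp_pos"].round(4),s["wrist_force"].round(1))
f=imaging.grab_frame("scene");cv2.imwrite("pics/g3.png",cv2.resize(f[150:250,265:385,::-1],None,fx=6,fy=6,interpolation=2))
E
```

```text
[ 0.5182 -0.0929  0.0594] [0.5 1.1 0.4]
```

View pics/g3.png

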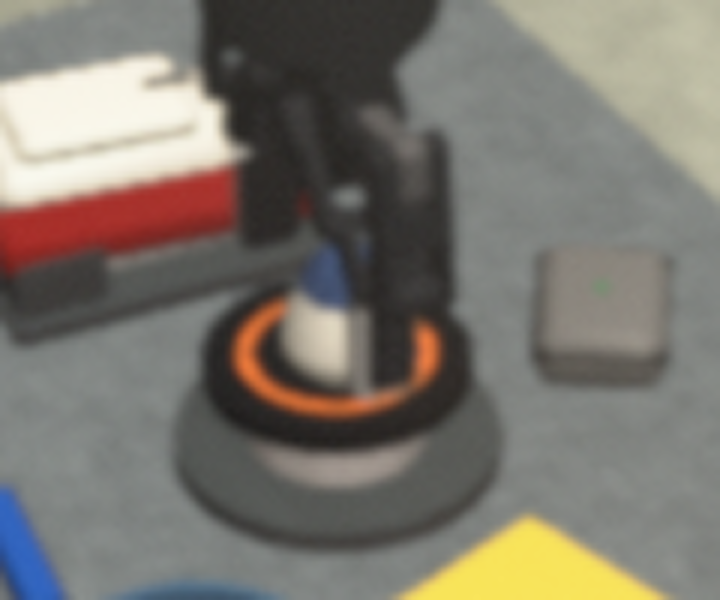

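The speaker stands upright and has moved partly across, with ~10 mm left. I'll push 8 mm more, back off, then rise and check.

Call:
drive_tool:
  translation:
    - [0,0.0025,0]
    - [0,0.005,0]
    - [0,0.0075,0]
    - [0,0.01,0]
    - [0,0.0125,0]
    - [0,0.015,0]
    - [0,0.0165,0]
    - [0,0.0165,0]
    - [0,0.005,0]
    - [0,-0.01,0]
  delta_rot:
    - [0,0,0]
    - [0,0,0]
    - [0,0,0]
    - [0,0,0]
    - [0,0,0]
    - [0,0,0]
    - [0,0,0]
    - [0,0,0]
    - [0,0,0]
    - [0,0,0]

```text
t: 5.35
tcp_pos: [0.5191, -0.0877, 0.0593]
eef_rot: [-0.0, 0.995, -0.095, -0.0]
wrist_force: [-0.4, 0.3, -0.0]
gripper_width: 1.0
finger_force: 0.0
```

Call:
drive_tool:
  translation:
    - [0,0,-0.03]
    - [0,0,-0.1]
    - [0,0,-0.18]
    - [0,0,-0.2]
    - [0,0,-0.2]
    - [-0.08,0,-0.2]
    - [-0.16,0,-0.2]
    - [-0.24,0,-0.2]
    - [-0.24,0,-0.2]
    - [-0.24,0,-0.2]
  delta_rot:
    - [0,0,0]
    - [0,0,0]
    - [0,0,0]
    - [0,0,0]
    - [0,0,0]
    - [0,0,0]
    - [0,0,0]
    - [0,0,0]
    - [0,0,0]
    - [0,0,0]

```text
t: 6.18
tcp_pos: [0.4, -0.0646, 0.1591]
eef_rot: [0.0, 0.996, -0.094, 0.0]
wrist_force: [0.0, -0.0, 0.0]
gripper_width: 0.997
finger_force: 0.0
```

```bash
cat > m.py <<'E'
from h import *
import sys
s=arm.get_state();print(s["t"],s["tcp_pos"].round(4))
C={};F=[]
for n in("top","scene"):
    f=imaging.grab_frame(n); o,b,w=masks(n,f); C[n]=[pix(k) for k in(o,b,w)]
    r,e=circ(plane(n,C[n][0],.043),.030); cap=plane(n,C[n][1].mean(0),.078)[0]
    print(n,[len(k) for k in C[n]],"ring",r[:2].round(4),round(e,5),"cap",cap.round(4),"off mm",((cap[:2]-r[:2])*1e3).round(1))
    x0,y0,x1,y1=ROI[n]; F.append(cv2.resize(f[y0:y1,x0:x1,::-1],(380,360),interpolation=0))
print("tri cap",tri(C["top"][1].mean(0),C["scene"][1].mean(0))[0].round(4))
cv2.imwrite(f"pics/{sys.argv[1]}.png",np.hstack(F))
E
python3 m.py m1
```

```text
6.1833 [ 0.4    -0.0646  0.1591]
top [292, 191, 66] ring [ 0.5207 -0.0828] 0.00139 cap [ 0.5194 -0.0816  0.078 ] off mm [-1.3  1.3]
scene [278, 80, 307] ring [ 0.5209 -0.0863] 0.01784 cap [ 0.5194 -0.0824  0.078 ] off mm [-1.5  3.9]
tri cap [ 0.5196 -0.0817  0.0785]
```

View pics/m1.png

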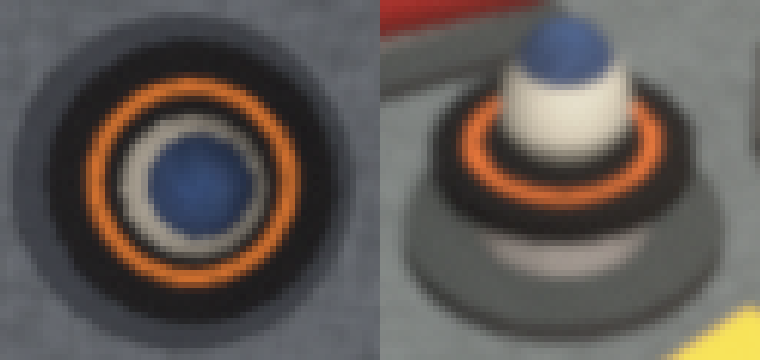

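In the two-view crop the speaker stands upright inside an unbroken orange ring. Its cap is at (202,185) and the ring centre at about (193,182) in the left half. The measured offset is ~1.8 mm against 6 mm allowed, and the robot is clear, so I'm handing in.

```bash
python3 -c "
from station import arm
print(arm.hand_in())"
```

```text
the job is handed in; nothing more can be done
None
```

The speaker stands upright about 2 mm from the pedestal's centre and wholly inside the orange ring, and I've handed the job in after about 6 s of robot time.

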